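# Find the tube socket that fits the bearing nut

### The arm

A 6-joint arm with a two-finger parallel gripper is mounted at the origin on the work surface. World frame = base frame: x ahead of the robot, y to its left, z up, the work surface at z = 0. Lengths are in mm, angles in rad, forces in N, time in s.
With the tool pointing down it reaches from about 350 to 975 mm from the base axis. Payload 7.1 kg.
Tool frame: the origin (TCP) lies on the centre line of the jaws, within the pads' length; the fingertips stand 8 mm ahead of it and the grasp point (between the pads) lies 11 mm behind it; z points along the fingers, x is the direction in which the jaws open and shut, and the axes are right-handed (so a half turn about z gives the same grasp; the last joint's range is limited). The gripper opens to 88 mm and grips with 3 to 60 N. Pads are 20 mm wide; open, the fingers measure 115 mm over their backs; the gripper's body (75 mm by 178 mm) begins 61 mm behind the grasp point.
Start: joints at [-1.168, 0.423, 1.63, -0, 1.089, -0.019], TCP at [255.892, -570.196, 230.675] pointing down, gripper open.
Joint ranges: [-3, 3], [-0.9, 2.11], [0.09, 2.58], [-1.31, 4.45], [0.11, 2.69], [-2.54, 2.54]. Speed limits (rad/s): [2.39, 2.39, 3.01, 3.14, 3.14, 3.14].

### API

Orientations are given as a rotation vector (axis times angle).
In Python, from workcell import ctrl gives the robot as it stands.
- The arm moves only by the shell command python3 -m handwheel 'ROWS'. ROWS is JSON, a list of rows, each a list of 3 entries, a list of its own where there are three numbers: the turn, a rotation vector about the tool's x, y, z in rad, then the shift along the tool's x, y, z in mm, then the opening, from 0 (shut) to 1 (fully open). In form: [[[ax, ay, az], [tx, ty, tz], jaw], ...]. A call has exactly 10 rows; each row shifts and turns the pose as measured when the row begins, along the tool's axes as they then stand; what a row does not reach is not made up. A row lasts 1/12 s, in which the tool goes at most 41.7 mm and 7.16 degrees, less where a joint would pass 70% of its speed; a pose out of reach is approached as far as the arm can. A call with a gripper value outside its range is refused whole. The fingers move at their own pace and stop on an object; the grip force is fixed at half the most. Time passes only in rows, so rows that do not move let the fingers close, or fill a call up. It gives the time, the measured TCP pose, the force and the opening at its end, in the units of the state.
- ctrl.get_obs(): the state, without advancing time (a new reading comes with each control period).
- ctrl.get_image(name): name is "side" or "top" or "wrist"; returns a dict with "pixels" (480x640x3 uint8, red, green, blue), "camera_matrix" (3x3 intrinsics, pixels), "rvec" (rotation vector, rad) and "tvec" (3), from world to camera coordinates, as OpenCV has them. Camera axes: x right, y down, z forward; pixel columns grow to the right and rows downward; lengths in mm; the calibration is good to about 2 mm. A picture is of the moment at which its call begins. There is no depth.
- ctrl.close_job(): hands the job in, once; it reports no verdict.
Trained networks look in a picture, given as the dict that the camera call returned (one of the last four; its "shot" number tells which), for a name from the list of things; names that differ only in an ending like _2 or _b are one class to them, and where a whole thing is asked for, a point or a joint stands for the part that bears it (a point fixed in the world has none). Each returns a list of dicts, best first, with "score" (0 to 1); they miss things now and then, are a little off and sometimes report something else, mostly with a low value. They report only what shows in the picture. A call takes as long as a camera call. They do not tell look-alikes from the thing itself.
- ctrl.look_for(picture, query): "position" ([x, y, z] in mm, in the coordinates of the camera as it stood for that picture, good to about 4 mm: the middle of the surface that is visible of it).
- ctrl.spot_point(picture, query): "position" ([x, y, z] in mm, in the coordinates of the camera as it stood for that picture, good to about 4 mm: a listed point, or the origin of a listed thing).
The state is a dict: "t": time; "qpos": joint angles; "qvel": joint speeds; "joint_torque": joint torques, N m; "ee_pos": TCP position; "orientation": TCP orientation; "ft_force": force on the tool from outside, world axes, zero at the start; "moment": the same for the moment, N m; "width": finger opening in mm.
Only numpy, scipy, OpenCV 4.12 (cv2) and the standard library are available. Lean on these libraries where they do the work, as an engineer would, in place of code of your own. Each camera call takes 0.05 s, during which the arm holds its last target.

### The job

Try the tube sockets from the red stand on the hex nut left on the bearing housing's foot and find the one that fits: pushed fully down over the nut to its washer, with no more play than it needs (one too small will not go on, one too big goes on but is loose and would round the nut off). Any socket that does not fit goes back upright on a free peg of the stand; leave the other things on the bench where they are. Finish with the fitting socket upright and fully seated on the nut and the gripper still holding it, ready for the bar: do not let go.

Things in the scene. Friction and masses are not known exactly. Their poses are not given: they have to be found in the camera images.
- washer (a point): Centre of the top face of the washer (38 mm wide) under the nut to be fitted, 36 mm above the bench; z up along the stud. The tight nut stands on it: 16 mm tall, the top 2 mm chamfered, a 12 mm stud end 10 mm above its top. Two of its flats face along x (flat normals at 0, 60, 120 degrees). It is 18, 22 or 27 mm across flats: which one varies from job to job and is not told.
- housing (a point): Top of the grey pillow-block bearing, 92 mm above the bench, midway between its two feet. Its ring is 74 mm wide along y. It sits on a green plate 110 x 250 x 15 mm, long along y. The foot 75 mm towards -y has the nut (point washer); the foot towards +y has only a bare stud and is not the one. Just beyond the plate a wooden block holds two spare studs with other nuts: leave those.
- nut_p (a joint): Turn of the 22 mm nut about its stud, rad, within a hair of play (0.03 either way) from 0 at the start. One of the three nuts (18, 22, 27 mm) is on the bearing's foot, the other two on the spare studs in the wooden block; where this one is, is not told.
- nut_q (a joint): Turn of the 18 mm nut about its stud, rad, within a hair of play (0.03 either way) from 0 at the start. One of the three nuts (18, 22, 27 mm) is on the bearing's foot, the other two on the spare studs in the wooden block; where this one is, is not told.
- nut_r (a joint): Turn of the 27 mm nut about its stud, rad, within a hair of play (0.03 either way) from 0 at the start. One of the three nuts (18, 22, 27 mm) is on the bearing's foot, the other two on the spare studs in the wooden block; where this one is, is not told.
- small_centre (a point): Centre, half-way up, of the small tube socket: a plain steel hexagonal tube 110 mm long, open at both ends, bore 19.5 mm across flats (made for a 18 mm nut), outside 26.5 mm across flats, 0.15 to 0.31 kg. z is along the tube, up at the start; flat normals, inside and out, at 0, 60, 120 ... degrees from x. The open lower end is 55 mm below this point.
- socket_small: The same small tube socket, origin at the centre of its lower end.
- middle_centre (a point): Centre, half-way up, of the middle tube socket: a plain steel hexagonal tube 110 mm long, open at both ends, bore 23.5 mm across flats (made for a 22 mm nut), outside 30.5 mm across flats, 0.15 to 0.31 kg. z is along the tube, up at the start; flat normals, inside and out, at 0, 60, 120 ... degrees from x. The open lower end is 55 mm below this point.
- socket_middle: The same middle tube socket, origin at the centre of its lower end.
- large_centre (a point): Centre, half-way up, of the large tube socket: a plain steel hexagonal tube 110 mm long, open at both ends, bore 28.5 mm across flats (made for a 27 mm nut), outside 35.5 mm across flats, 0.15 to 0.31 kg. z is along the tube, up at the start; flat normals, inside and out, at 0, 60, 120 ... degrees from x. The open lower end is 55 mm below this point.
- socket_large: The same large tube socket, origin at the centre of its lower end.
- peg_0 (a point): Foot of peg 0 of the red socket stand (bar 64 x 246 x 12 mm, its pegs 85 mm apart along y), on the bar's top, 12 mm above the bench. The round peg is 14 mm thick and rises 37 mm from this point (top 5 mm narrower). At the start each peg carries one socket, in any order, pushed over it and standing on the bar.
- peg_1 (a point): Foot of peg 1 of the red socket stand (bar 64 x 246 x 12 mm, its pegs 85 mm apart along y), on the bar's top, 12 mm above the bench. The round peg is 14 mm thick and rises 37 mm from this point (top 5 mm narrower). At the start each peg carries one socket, in any order, pushed over it and standing on the bar.
- peg_2 (a point): Foot of peg 2 of the red socket stand (bar 64 x 246 x 12 mm, its pegs 85 mm apart along y), on the bar's top, 12 mm above the bench. The round peg is 14 mm thick and rises 37 mm from this point (top 5 mm narrower). At the start each peg carries one socket, in any order, pushed over it and standing on the bar.
- tin: Bystander: a round white tin, 98 mm wide, 60 mm tall; origin at the centre of its underside.
- carton: Bystander: a cardboard box, 70 x 70 x 110 mm; origin at the centre of its underside.
- plug: Bystander: a blue industrial plug lying on its side, 130 mm long, 60 mm high; origin at the centre of its underside.
- brush: Bystander: a hand brush lying flat; origin at the centre of its underside.
- spanner: Bystander: an open-ended spanner lying flat; origin at the centre of its underside.
- coupler: Bystander: a zinc conduit coupler standing on end, 33 mm wide, 45 mm tall; origin at the centre of its underside.
- bush: Bystander: a brass bush standing on end, 38 mm wide, 22 mm tall; origin at the centre of its underside.
There are look-alikes about, which are no part of the job. Leave any yellow look-alike of the socket_middle alone.

How it is judged (in metres and radians):
At the end, for the whole second after the job is handed in: The socket made for the nut is gripped (over 2 N), at rest, upright within 0.06 rad, its axis within 4 mm of the stud's and its lower end within 4 mm of the washer; the other two stand on pegs, upright within 0.12 rad, 16 mm from the axis, 5 mm from the bar (((horizontal distance between nut_q and washer below 0.01 m and horizontal distance between small_centre and washer below 0.004 m and z of small_centre in the frame of washer below 0.059 m and angle between small_centre's own z axis and vertical below 0.06 rad and contact force between the fingers and socket_small above 2 N and linear speed of socket_small below 0.02 m/s and (angle between middle_centre's own z axis and vertical below 0.12 rad and ((horizontal distance between middle_centre and peg_0 below 0.016 m and z of middle_centre in the frame of peg_0 below 0.06 m) or (horizontal distance between middle_centre and peg_1 below 0.016 m and z of middle_centre in the frame of peg_1 below 0.06 m) or (horizontal distance between middle_centre and peg_2 below 0.016 m and z of middle_centre in the frame of peg_2 below 0.06 m))) and (angle between large_centre's own z axis and vertical below 0.12 rad and ((horizontal distance between large_centre and peg_0 below 0.016 m and z of large_centre in the frame of peg_0 below 0.06 m) or (horizontal distance between large_centre and peg_1 below 0.016 m and z of large_centre in the frame of peg_1 below 0.06 m) or (horizontal distance between large_centre and peg_2 below 0.016 m and z of large_centre in the frame of peg_2 below 0.06 m)))) or (horizontal distance between nut_p and washer below 0.01 m and horizontal distance between middle_centre and washer below 0.004 m and z of middle_centre in the frame of washer below 0.059 m and angle between middle_centre's own z axis and vertical below 0.06 rad and contact force between the fingers and socket_middle above 2 N and linear speed of socket_middle below 0.02 m/s and (angle between small_centre's own z axis and vertical below 0.12 rad and ((horizontal distance between small_centre and peg_0 below 0.016 m and z of small_centre in the frame of peg_0 below 0.06 m) or (horizontal distance between small_centre and peg_1 below 0.016 m and z of small_centre in the frame of peg_1 below 0.06 m) or (horizontal distance between small_centre and peg_2 below 0.016 m and z of small_centre in the frame of peg_2 below 0.06 m))) and (angle between large_centre's own z axis and vertical below 0.12 rad and ((horizontal distance between large_centre and peg_0 below 0.016 m and z of large_centre in the frame of peg_0 below 0.06 m) or (horizontal distance between large_centre and peg_1 below 0.016 m and z of large_centre in the frame of peg_1 below 0.06 m) or (horizontal distance between large_centre and peg_2 below 0.016 m and z of large_centre in the frame of peg_2 below 0.06 m)))) or (horizontal distance between nut_r and washer below 0.01 m and horizontal distance between large_centre and washer below 0.004 m and z of large_centre in the frame of washer below 0.059 m and angle between large_centre's own z axis and vertical below 0.06 rad and contact force between the fingers and socket_large above 2 N and linear speed of socket_large below 0.02 m/s and (angle between small_centre's own z axis and vertical below 0.12 rad and ((horizontal distance between small_centre and peg_0 below 0.016 m and z of small_centre in the frame of peg_0 below 0.06 m) or (horizontal distance between small_centre and peg_1 below 0.016 m and z of small_centre in the frame of peg_1 below 0.06 m) or (horizontal distance between small_centre and peg_2 below 0.016 m and z of small_centre in the frame of peg_2 below 0.06 m))) and (angle between middle_centre's own z axis and vertical below 0.12 rad and ((horizontal distance between middle_centre and peg_0 below 0.016 m and z of middle_centre in the frame of peg_0 below 0.06 m) or (horizontal distance between middle_centre and peg_1 below 0.016 m and z of middle_centre in the frame of peg_1 below 0.06 m) or (horizontal distance between middle_centre and peg_2 below 0.016 m and z of middle_centre in the frame of peg_2 below 0.06 m)))))); the arm keeps its last pose, push and grip.
It fails at once if a bystander on the bench is shifted by more than 40 mm (distance of any of tin, carton, plug, brush, spanner, coupler, bush from where it was at the start of the episode above 0.04 m).
It also fails if it takes over 61 s, if anything falls off the work surface, if the arm or the gripper's body presses on something with over 40 N, if the wrist force passes 120 N, or if a joint passes its speed limit or range.

## Working session

There is one attempt and no reset: what is moved stays moved. The work goes in short steps, Python scripts to look and compute and a shell command to move; the robot and the scene stay as the last step left them, time stands still between calls to the robot, and variables do not carry over. Pictures are saved under pics/ and viewed, and the job is handed in when it is done.

```bash
ls; mkdir -p pics; cat > h.py <<'E'
import numpy as np,cv2
from workcell import ctrl
def snap(n,f):
    p=ctrl.get_image(n); cv2.imwrite('pics/'+f,cv2.cvtColor(p['pixels'],cv2.COLOR_RGB2BGR)); return p
def w(p,c):
    R,_=cv2.Rodrigues(np.array(p['rvec'],float)); return R.T@(np.array(c,float).ravel()-np.array(p['tvec'],float).ravel())
def pix(p,X):
    return cv2.projectPoints(np.array(X,float).reshape(-1,3),np.array(p['rvec'],float),np.array(p['tvec'],float),np.array(p['camera_matrix'],float),None)[0].reshape(-1,2)
def plane(p,uv,z):
    K=np.array(p['camera_matrix']);R,_=cv2.Rodrigues(np.array(p['rvec'],float));t=np.array(p['tvec'],float).ravel()
    d=R.T@np.linalg.inv(K)@np.array([uv[0],uv[1],1.]);c=-R.T@t
    return c+d*(z-c[2])/d[2]
E
python3 - <<'E'
from h import *
np.set_printoptions(precision=1,suppress=True)
for n in ['top','side']:
    p=snap(n,n+'0.png')
    for q in ['washer','housing','small_centre','middle_centre','large_centre','peg_0','peg_1','peg_2','nut_p','nut_q','nut_r']:
        r=ctrl.spot_point(p,q)
        print(n,q,[(round(x['score'],2),w(p,x['position'])) for x in r[:4]])
o=ctrl.get_obs();print(o)
E
```

```text
pics
top washer [(0.64, array([514.5, 154.6,  35.1]))]
top housing [(0.93, array([507. , 231.8,  91.3]))]
top small_centre [(0.58, array([ 534.2, -300.5,   66.5]))]
top middle_centre [(0.68, array([ 661.8, -204.5,   54.4])), (0.66, array([ 549.7, -215.3,   67.7])), (0.66, array([ 446.9, -139.4,   56.2])), (0.29, array([ 569.1, -138.4,   11.6]))]
top large_centre [(0.94, array([ 568.8, -135.3,   65.2]))]
top peg_0 [(0.91, array([ 549.2, -220.6,   13.9])), (0.73, array([ 571. , -130.7,   13.5])), (0.71, array([ 531.7, -297.8,   12. ]))]
top peg_1 [(0.91, array([ 549.2, -220.6,   13.9])), (0.73, array([ 571. , -130.7,   13.5])), (0.71, array([ 531.7, -297.8,   12. ]))]
top peg_2 [(0.91, array([ 549.2, -220.6,   13.9])), (0.73, array([ 571. , -130.7,   13.5])), (0.71, array([ 531.7, -297.8,   12. ]))]Traceback (most recent call last):
  File "<stdin>", line 6, in <module>
ValueError: it knows: brush, bush, carton, coupler, housing, large_centre, middle_centre, peg, plug, small_centre, socket_large, socket_middle, socket_small, spanner, tin, washer
```

```bash
python3 - <<'E'
from h import *
np.set_printoptions(precision=1,suppress=True)
for n in ['side']:
    p=snap(n,n+'0.png')
    for q in ['washer','housing','small_centre','middle_centre','large_centre','peg_0']:
        r=ctrl.spot_point(p,q)
        print(n,q,[(round(x['score'],2),w(p,x['position'])) for x in r[:4]])
o=ctrl.get_obs();print(o)
E
```

```text
side washer [(0.56, array([622.3,  -1.1,   0.4]))]
side housing [(0.73, array([515.7, 234.2,  88.3]))]
side small_centre [(0.95, array([ 526.7, -300.3,   67.5]))]
side middle_centre [(0.6, array([ 439.6, -133.5,   56.4])), (0.56, array([ 661.7, -204.3,   52.6]))]
side large_centre [(0.89, array([ 570.3, -134.1,   65.4])), (0.45, array([515.7, 161.1,  34.6]))]
side peg_0 [(0.95, array([ 528.4, -297.7,   11.8])), (0.91, array([ 550.1, -215.3,   12.6])), (0.79, array([ 570.1, -132.4,   13.3]))]
{'t': 0.8, 'qpos': array([-1.2,  0.4,  1.6, -0. ,  1.1, -0. ]), 'qvel': array([-0., -0., -0., -0., -0., -0.]), 'joint_torque': array([  0. , -54.5, -27.4,   0.1,   0. ,  -0. ]), 'ee_pos': array([ 255.9, -570.2,  230.7]), 'orientation': array([ 2.6, -1.7,  0. ]), 'ft_force': array([ 0.1,  0. , -0.4]), 'moment': array([ 0., -0.,  0.]), 'width': 87.91206395688805}
```

View pics/top0.png

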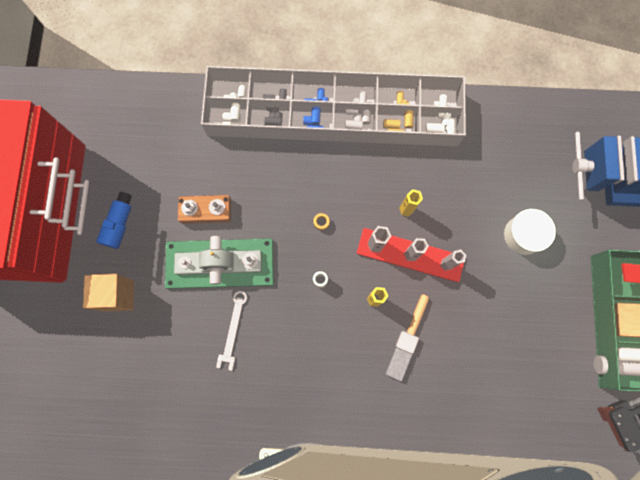

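View pics/side0.png

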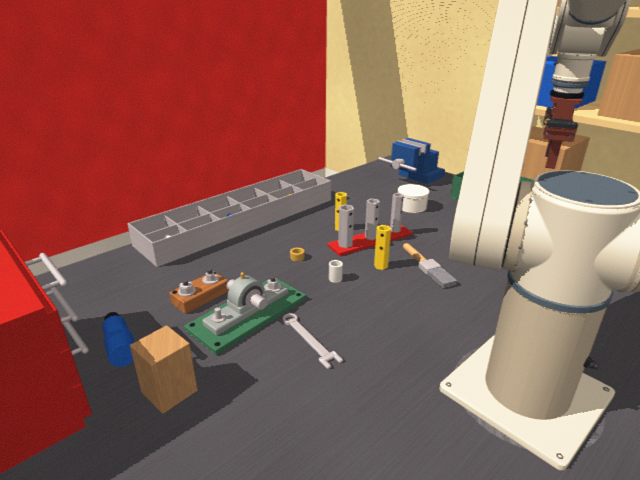

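```bash
python3 - <<'E'
from h import *
a=cv2.imread('pics/top0.png')
c1=cv2.resize(a[180:300,155:280],None,fx=5,fy=5,interpolation=cv2.INTER_CUBIC)
c2=cv2.resize(a[180:320,350:475],None,fx=5,fy=5,interpolation=cv2.INTER_CUBIC)
cv2.imwrite('pics/z1.png',c1);cv2.imwrite('pics/z2.png',cv2.resize(c2,(535,600)))
from scipy.spatial.transform import Rotation as Ro
o=ctrl.get_obs();print(Ro.from_rotvec(o['orientation']).as_matrix().round(3))
p=ctrl.get_image('wrist')
R,_=cv2.Rodrigues(np.array(p['rvec'],float));print(p['camera_matrix'],-R.T@np.array(p['tvec']).ravel(),R.round(3))
E
```

```text
[[ 0.409 -0.912  0.   ]
 [-0.912 -0.409 -0.   ]
 [ 0.     0.    -1.   ]]
[[406.19418064   0.         309.86065175]
 [  0.         406.19418064 247.45432077]
 [  0.           0.           1.        ]] [ 331.89794013 -535.75436157  384.48406165] [[ 0.409 -0.912 -0.   ]
 [-0.87  -0.39   0.302]
 [-0.276 -0.124 -0.953]]
```

View pics/z1.png

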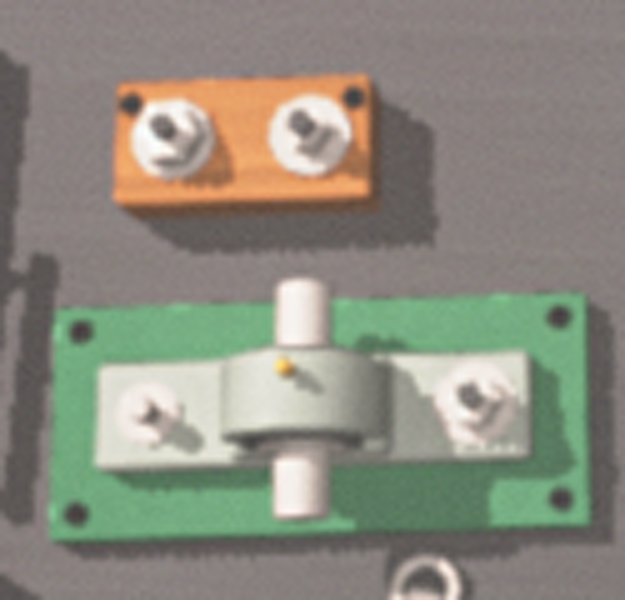

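View pics/z2.png

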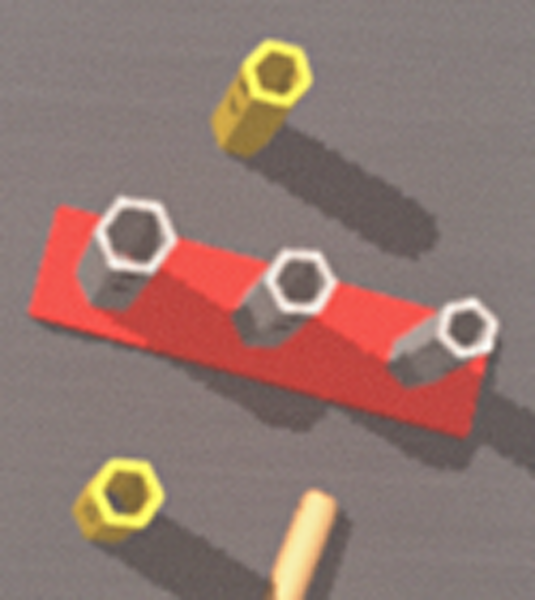

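```bash
cat > plan.py <<'E'
import sys
from h import *
from scipy.spatial.transform import Rotation as Ro
# usage: plan.py x y z yawdeg jaw nrows(total, padded) 
def plan(x,y,z,yaw,n):
    o=ctrl.get_obs();R=Ro.from_rotvec(o['orientation']);P=np.array(o['ee_pos'])
    Rt=Ro.from_euler('z',yaw,degrees=True)*Ro.from_euler('x',180,degrees=True)
    d=(np.array([x,y,z])-P)/n
    rv=(R.inv()*Rt).as_rotvec()
    out=[]
    for i in range(n):
        Ri=R*Ro.from_rotvec(rv*i/n)
        out.append((np.round(rv/n,4).tolist(),np.round(Ri.inv().apply(d),1).tolist()))
    print('max step',np.linalg.norm(d),np.degrees(np.linalg.norm(rv))/n)
    for r in out: print(r)
def st():
    o=ctrl.get_obs();R=Ro.from_rotvec(o['orientation']).as_matrix()
    print('t',round(o['t'],2),'p',np.round(o['ee_pos'],1),'yaw',round(np.degrees(np.arctan2(R[1,0],R[0,0])),2),'zt',R[:,2].round(4),'F',np.round(o['ft_force'],1),'M',np.round(o['moment'],2),'w',round(o['width'],1))
if __name__=='__main__':
    st()
    if len(sys.argv)>1:
        a=[float(v) for v in sys.argv[1:]]; plan(*a[:4],int(a[4]))
E
python3 plan.py 515 158 170 0 20
```

```text
t 0.85 p [ 255.9 -570.2  230.7] yaw -65.83 zt [-0.  0. -1.] F [ 0.2 -0.5 -0.1] M [ 0.02 -0.06 -0.03] w 87.9
max step 38.764083394024155 3.2915963065724574
([0.0, 0.0, -0.0574], [-27.9, -26.7, 3.0])
([0.0, 0.0, -0.0574], [-26.3, -28.3, 3.0])
([0.0, 0.0, -0.0574], [-24.7, -29.8, 3.0])
([0.0, 0.0, -0.0574], [-22.9, -31.1, 3.0])
([0.0, 0.0, -0.0574], [-21.1, -32.4, 3.0])
([0.0, 0.0, -0.0574], [-19.2, -33.5, 3.0])
([0.0, 0.0, -0.0574], [-17.2, -34.6, 3.0])
([0.0, 0.0, -0.0574], [-15.2, -35.5, 3.0])
([0.0, 0.0, -0.0574], [-13.2, -36.3, 3.0])
([0.0, 0.0, -0.0574], [-11.1, -37.0, 3.0])
([0.0, 0.0, -0.0574], [-8.9, -37.6, 3.0])
([0.0, 0.0, -0.0574], [-6.7, -38.1, 3.0])
([0.0, 0.0, -0.0574], [-4.5, -38.4, 3.0])
([0.0, 0.0, -0.0574], [-2.3, -38.6, 3.0])
([0.0, 0.0, -0.0574], [-0.1, -38.6, 3.0])
([0.0, 0.0, -0.0574], [2.1, -38.6, 3.0])
([0.0, 0.0, -0.0574], [4.3, -38.4, 3.0])
([0.0, 0.0, -0.0574], [6.5, -38.1, 3.0])
([0.0, 0.0, -0.0574], [8.7, -37.7, 3.0])
([0.0, 0.0, -0.0574], [10.8, -37.1, 3.0])
```

```bash
python3 -m handwheel '[[[0,0,-0.0574],[-28,-27,0],1],[[0,0,-0.0574],[-26,-28,0],1],[[0,0,-0.0574],[-25,-30,0],1],[[0,0,-0.0574],[-23,-31,0],1],[[0,0,-0.0574],[-21,-32,0],1],[[0,0,-0.0574],[-19,-34,0],1],[[0,0,-0.0574],[-17,-35,0],1],[[0,0,-0.0574],[-15,-36,0],1],[[0,0,-0.0574],[-13,-36,0],1],[[0,0,-0.0574],[-11,-37,0],1]]'; python3 plan.py 515 158 170 0 10
```

```text
t: 1.68
ee_pos: [386.2, -198.5, 230.1]
orientation: [3.013, -0.868, 0.01]
ft_force: [0.1, 0.3, -0.1]
width: 88.4
t 1.68 p [ 386.2 -198.5  230.1] yaw -32.15 zt [ 0.0044 -0.007  -1.    ] F [ 0.1  0.3 -0.1] M [-0.04 -0.05 -0.02] w 88.4
max step 38.37496316170751 3.215292993629285
([0.0006, -0.0006, -0.0561], [-8.1, -37.1, 5.8])
([0.0006, -0.0006, -0.0561], [-6.0, -37.4, 5.8])
([0.0006, -0.0006, -0.0561], [-3.9, -37.7, 5.9])
([0.0006, -0.0006, -0.0561], [-1.8, -37.9, 5.9])
([0.0006, -0.0006, -0.0561], [0.4, -37.9, 5.9])
([0.0006, -0.0006, -0.0561], [2.5, -37.8, 5.9])
([0.0006, -0.0006, -0.0561], [4.6, -37.6, 5.9])
([0.0006, -0.0006, -0.0561], [6.7, -37.3, 6.0])
([0.0006, -0.0006, -0.0561], [8.8, -36.9, 6.0])
([0.0006, -0.0006, -0.0561], [10.9, -36.3, 6.0])
```

```bash
python3 -m handwheel '[[[0.0006,-0.0006,-0.056],[-8,-37,6],1],[[0.0006,-0.0006,-0.056],[-6,-37.5,6],1],[[0.0006,-0.0006,-0.056],[-4,-37.7,6],1],[[0.0006,-0.0006,-0.056],[-2,-38,6],1],[[0.0006,-0.0006,-0.056],[0.4,-38,6],1],[[0.0006,-0.0006,-0.056],[2.5,-38,6],1],[[0.0006,-0.0006,-0.056],[4.6,-37.6,6],1],[[0.0006,-0.0006,-0.056],[6.7,-37.3,6],1],[[0.0006,-0.0006,-0.056],[8.8,-37,6],1],[[0.0006,-0.0006,-0.056],[11,-36,6],1]]'; python3 - <<'E'
from h import *
import plan
plan.st()
p=snap('wrist','w1.png')
np.set_printoptions(precision=1,suppress=True)
for q in ['washer','housing']:
    print(q,[(round(x['score'],2),w(p,x['position'])) for x in ctrl.spot_point(p,q)[:4]])
print(pix(p,[515,158,36]))
E
```

```text
t: 2.52
ee_pos: [516.1, 179.4, 171.4]
orientation: [3.14, 0.045, 0.019]
ft_force: [0.7, -1.0, -0.0]
width: 88.1
t 2.52 p [516.1 179.4 171.4] yaw 1.64 zt [ 0.0119 -0.0014 -0.9999] F [ 0.7 -1.  -0. ] M [-0.08 -0.17 -0.01] w 88.1
washer []
housing [(0.71, array([509.7, 233.1,  89.8]))]
[[305.8 264. ]]
```

View pics/w1.png

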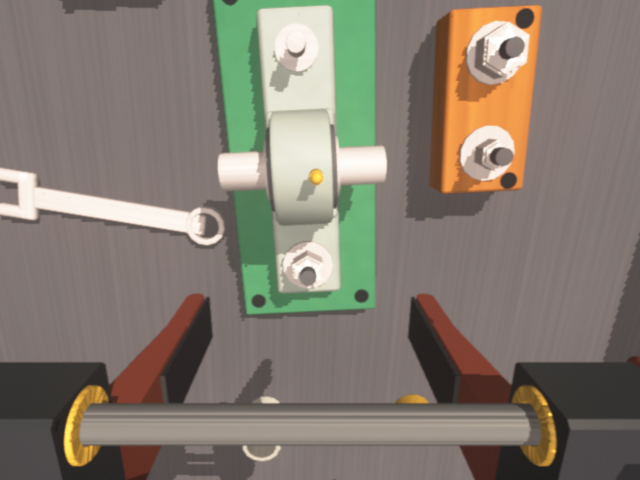

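```bash
python3 - <<'E'
from h import *
a=cv2.imread('pics/w1.png')
r=lambda s:cv2.resize(s,None,fx=8,fy=8,interpolation=cv2.INTER_CUBIC)
A=r(a[230:300,270:345][:70,:75]);cv2.imwrite('pics/z3.png',A)
B=r(a[120:190,450:525]);C=r(a[15:90,465:540])
cv2.imwrite('pics/z4.png',cv2.resize(np.hstack([B[:560],C[:560]]),(800,373)))
E
```

```text
(no output)
```

View pics/z3.png

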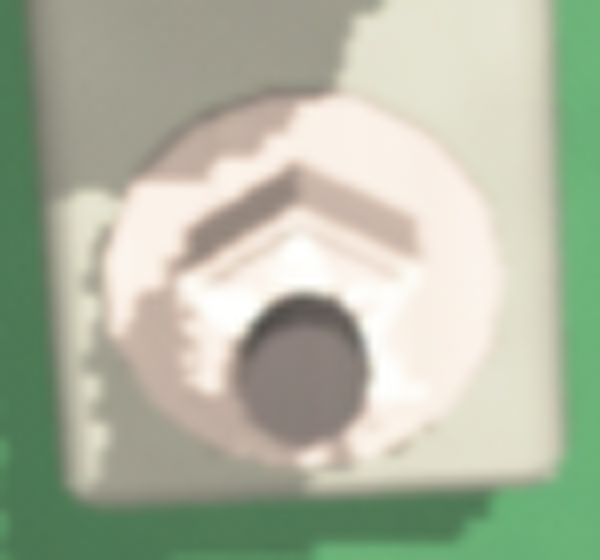

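View pics/z4.png

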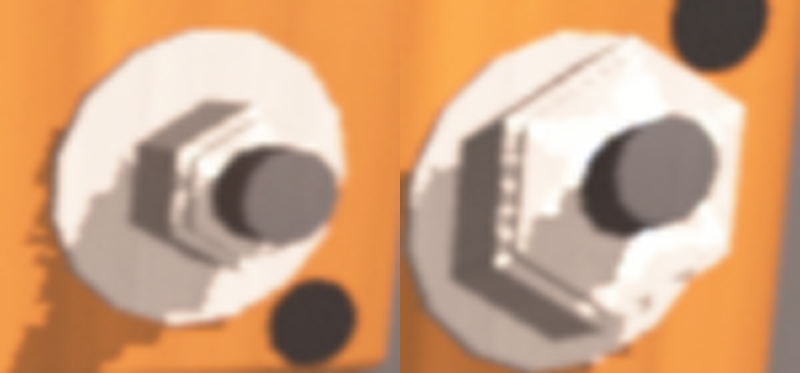

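```bash
python3 - <<'E'
from h import *
a=cv2.imread('pics/w1.png')
import plan
p=ctrl.get_image('wrist');plan.st()
cv2.imwrite('pics/w2.png',cv2.cvtColor(p['pixels'],cv2.COLOR_RGB2BGR))
g=cv2.cvtColor(p['pixels'],cv2.COLOR_RGB2BGR)
cv2.imwrite('pics/z5.png',cv2.resize(g[180:330,200:400],None,fx=4,fy=4,interpolation=cv2.INTER_CUBIC))
np.savez('w2.npz',**{k:p[k] for k in ['camera_matrix','rvec','tvec']})
E
```

```text
t 2.72 p [515.4 177.9 171.1] yaw 1.56 zt [ 0.0105 -0.002  -0.9999] F [-0.8 -0.6  0.1] M [-0.04 -0.03 -0.04] w 88.1
```

View pics/z5.png

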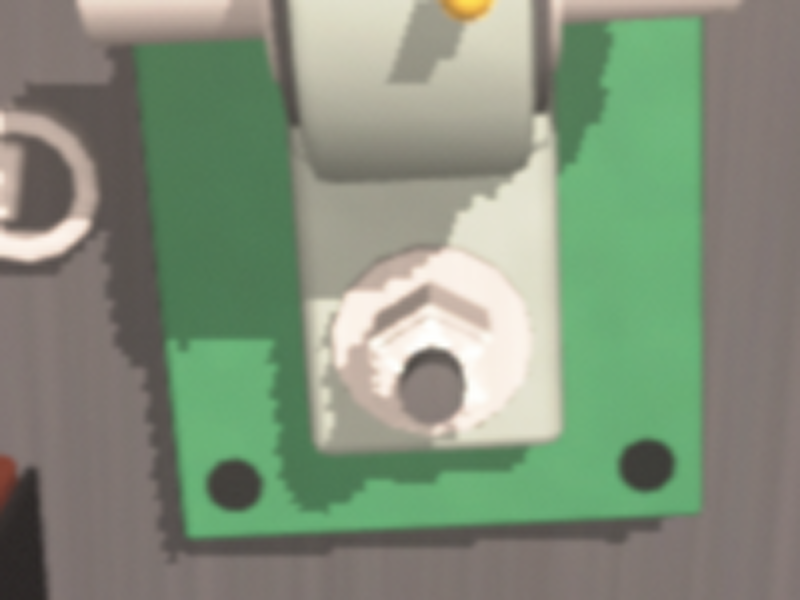

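```bash
python3 - <<'E'
from h import *
p=dict(np.load('w2.npz'))
np.set_printoptions(precision=2,suppress=True)
z=lambda u,v:(200+u/4-.4,180+v/4-.4)
print('washer',plane(p,z(431,341),36),'stud',plane(p,z(432,387),62))
a=plane(p,z(187,538),15);b=plane(p,z(702,513),15);print(a,b,np.degrees(np.arctan2(b[1]-a[1],b[0]-a[0])),np.linalg.norm(b-a))
a=plane(p,z(318,452),33);b=plane(p,z(560,438),33);print(np.degrees(np.arctan2(b[1]-a[1],b[0]-a[0])))
a=plane(p,z(370,340),51);b=plane(p,z(492,332),51);print(np.degrees(np.arctan2(b[1]-a[1],b[0]-a[0])),np.linalg.norm(b-a))
a=plane(p,z(702,513),15);b=plane(p,z(702,20),15);print('edge yaw',np.degrees(np.arctan2(b[1]-a[1],b[0]-a[0]))-90)
E
python3 plan.py 540 -230 230 -13.4 10
```

```text
washer [516.14 157.6   36.  ] stud [516.12 158.65  62.  ]
[466.28 104.43  15.  ] [574.57 112.76  15.  ] 4.399962985215251 108.60916517759517
4.968724314462409
5.412677051581863 21.89907189760356
edge yaw 4.481457998594436
t 2.72 p [515.4 177.9 171.1] yaw 1.56 zt [ 0.0105 -0.002  -0.9999] F [-0.8 -0.6  0.1] M [-0.04 -0.03 -0.04] w 88.1
max step 41.286775727712595 1.4969646522811
([0.0001, -0.0011, 0.0261], [1.4, 40.9, -5.8])
([0.0001, -0.0011, 0.0261], [2.5, 40.8, -5.8])
([0.0001, -0.0011, 0.0261], [3.5, 40.7, -5.8])
([0.0001, -0.0011, 0.0261], [4.6, 40.6, -5.8])
([0.0001, -0.0011, 0.0261], [5.6, 40.5, -5.8])
([0.0001, -0.0011, 0.0261], [6.7, 40.3, -5.8])
([0.0001, -0.0011, 0.0261], [7.7, 40.1, -5.8])
([0.0001, -0.0011, 0.0261], [8.8, 39.9, -5.8])
([0.0001, -0.0011, 0.0261], [9.8, 39.7, -5.9])
([0.0001, -0.0011, 0.0261], [10.8, 39.4, -5.9])
```

```bash
python3 -m handwheel '[[[0,-0.0011,0.027],[2,41,-8],1],[[0,-0.0011,0.027],[3,40,-8],1],[[0,-0.0011,0.027],[4,40,-8],1],[[0,-0.0011,0.027],[5,40,-8],1],[[0,-0.0011,0.027],[6.5,40,-8],1],[[0,-0.0011,0.027],[7.5,40,-6],1],[[0,-0.0011,0.027],[8.5,40,-4],1],[[0,-0.0011,0.027],[9.5,40,-4],1],[[0,-0.0011,0.027],[10.5,40,-4],1],[[0,-0.0011,0.027],[10.5,38,-4],1]]'; python3 - <<'E'
from h import *
import plan
np.set_printoptions(precision=1,suppress=True)
plan.st()
p=snap('wrist','w3.png')
for q in ['middle_centre','small_centre','large_centre','peg']:
    print(q,[(round(x['score'],2),w(p,x['position'])) for x in ctrl.spot_point(p,q)[:4]])
np.savez('w3.npz',**{k:p[k] for k in ['camera_matrix','rvec','tvec']})
E
python3 plan.py 550 -217 230 -13.4 5
```

```text
t: 3.55
ee_pos: [529.4, -232.4, 237.0]
orientation: [3.111, -0.414, -0.004]
ft_force: [0.9, 0.6, 0.9]
width: 87.8
t 3.55 p [ 529.4 -232.4  237. ] yaw -15.17 zt [-0. -0. -1.] F [0.9 0.6 0.9] M [ 0.  -0.1  0. ] w 87.8
middle_centre [(0.79, array([ 443.1, -133.1,   57.6])), (0.74, array([ 664.1, -203.9,   53.7]))]
small_centre [(0.85, array([ 531.6, -296.3,   69.6])), (0.25, array([ 533.6, -299.1,   16.8]))]
large_centre [(0.77, array([ 569. , -139.9,   65.5]))]
peg [(0.88, array([ 549. , -214.9,   12.7])), (0.81, array([ 568. , -135.6,   11.3])), (0.63, array([ 531.2, -296.7,   12.7])), (0.33, array([ 531.7, -299.8,   15.3]))]
t 3.8 p [ 529.8 -229.6  236.2] yaw -15.05 zt [-0.0038 -0.0018 -1.    ] F [ 0.7  0.2 -0.6] M [-0.01 -0.09 -0.02] w 87.7
max step 4.917884592321054 0.33366831314175854
([0.0005, 0.0007, -0.0058], [3.2, -3.5, 1.2])
([0.0005, 0.0007, -0.0058], [3.3, -3.5, 1.2])
([0.0005, 0.0007, -0.0058], [3.3, -3.4, 1.2])
([0.0005, 0.0007, -0.0058], [3.3, -3.4, 1.2])
([0.0005, 0.0007, -0.0058], [3.3, -3.4, 1.2])
```

View pics/w3.png

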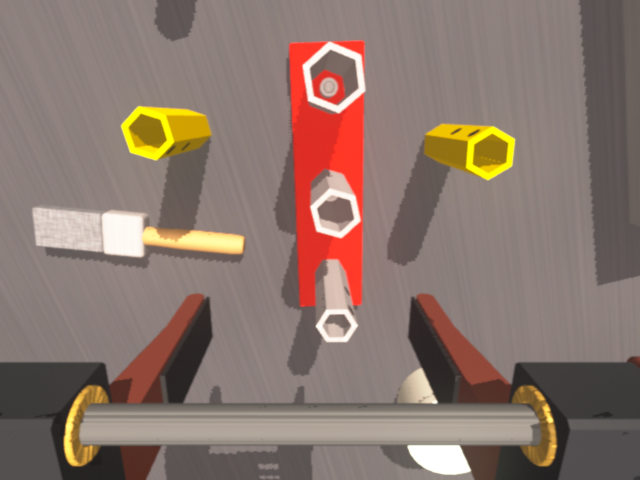

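```bash
python3 - <<'E'
from h import *
a=cv2.imread('pics/w3.png')
cv2.imwrite('pics/z6.png',cv2.resize(a[165:265,285:385],None,fx=6,fy=6,interpolation=cv2.INTER_CUBIC))
p=dict(np.load('w3.npz'))
np.set_printoptions(precision=2,suppress=True)
from scipy.optimize import minimize
m=(a.min(2)>225).astype(np.uint8)
n,l,s,c=cv2.connectedComponentsWithStats(m)
for i in range(1,n):
    if s[i,4]>150 and s[i,1]+s[i,3]<350 and s[i,0]>280 and s[i,0]<380:
        print(s[i],c[i])
        M=(l==i).astype(np.uint8)
        ct=max(cv2.findContours(M,cv2.RETR_EXTERNAL,cv2.CHAIN_APPROX_NONE)[0],key=len)[:,0]
        P=np.array([plane(p,q,122)[:2] for q in ct])
        best=None
        def f(v,r=False):
            d=P-v[:2];th=np.radians(v[2]+60*np.arange(6))
            h=(d@np.array([np.cos(th),np.sin(th)])).max(1)
            return np.abs(h-v[3]).mean()
        for y0 in range(-30,30,6):
            r=minimize(f,[*P.mean(0),y0,15],method='Nelder-Mead',options=dict(maxiter=4000,xatol=1e-3,fatol=1e-4))
            if best is None or r.fun<best.fun: best=r
        print(best.x,best.fun)
E
```

```text
[303  43  61  69 921] [333.99  76.33]
[ 571.01 -132.65   -5.44   17.12] 0.1515770304662856
[311 189  48  48 585] [335.  212.1]
[ 551.22 -215.05   -1.04   14.58] 0.18115619981755507
[317 310  40  31 372] [336.49 324.52]
[ 531.48 -297.59   15.39   12.46] 0.15225149441611815
```

View pics/z6.png

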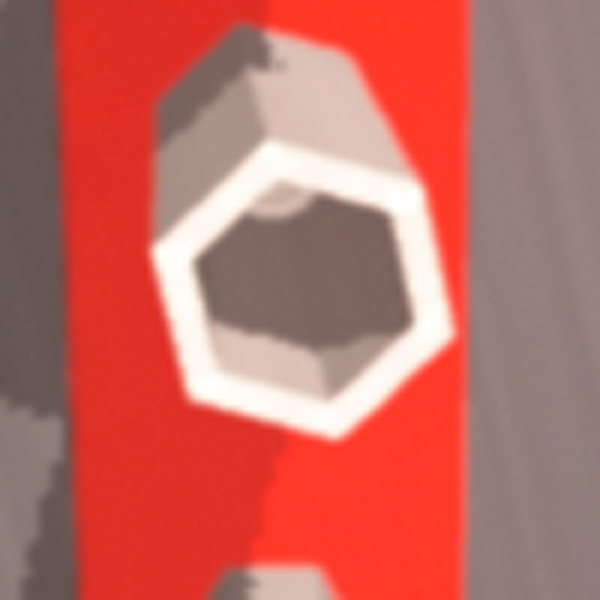

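```bash
python3 plan.py 551.2 -215.1 140 -1 8
```

```text
t 3.8 p [ 529.8 -229.6  236.2] yaw -15.05 zt [-0.0038 -0.0018 -1.    ] F [ 0.7  0.2 -0.6] M [-0.01 -0.09 -0.02] w 87.7
max step 12.44992069462504 1.7566017158365959
([0.0003, 0.0004, -0.0307], [2.2, -2.5, 12.0])
([0.0003, 0.0004, -0.0307], [2.2, -2.4, 12.0])
([0.0003, 0.0004, -0.0307], [2.3, -2.3, 12.0])
([0.0003, 0.0004, -0.0307], [2.4, -2.3, 12.0])
([0.0003, 0.0004, -0.0307], [2.4, -2.2, 12.0])
([0.0003, 0.0004, -0.0307], [2.5, -2.1, 12.0])
([0.0003, 0.0004, -0.0307], [2.5, -2.0, 12.0])
([0.0003, 0.0004, -0.0307], [2.6, -1.9, 12.0])
```

```bash
python3 -m handwheel '[[[0.0003,0.0004,-0.031],[2.2,-2.5,12],1],[[0.0003,0.0004,-0.031],[2.2,-2.4,12],1],[[0.0003,0.0004,-0.031],[2.3,-2.3,12],1],[[0.0003,0.0004,-0.031],[2.4,-2.3,12],1],[[0.0003,0.0004,-0.031],[2.4,-2.2,12],1],[[0.0003,0.0004,-0.031],[2.5,-2.1,12],1],[[0.0003,0.0004,-0.031],[2.5,-2,12],1],[[0.0003,0.0004,-0.031],[2.6,-1.9,12],1],[[0,0,0],[0,0,0],1],[[0,0,0],[0,0,0],1]]';  python3 plan.py 551.2 -215.1 89 -1 6
```

```text
t: 4.63
ee_pos: [545.8, -198.9, 136.6]
orientation: [-3.137, -0.018, 0.01]
ft_force: [0.0, -0.4, -0.4]
width: 88.2
t 4.63 p [ 545.8 -198.9  136.6] yaw 0.67 zt [-0.0063  0.004  -1.    ] F [ 0.  -0.4 -0.4] M [-0.03 -0.07  0.05] w 88.2
max step 8.421436323413703 0.2872276702968723
([-0.0007, 0.0011, 0.0049], [0.9, 2.7, 7.9])
([-0.0007, 0.0011, 0.0049], [0.9, 2.7, 7.9])
([-0.0007, 0.0011, 0.0049], [0.9, 2.7, 7.9])
([-0.0007, 0.0011, 0.0049], [0.9, 2.7, 7.9])
([-0.0007, 0.0011, 0.0049], [0.9, 2.7, 7.9])
([-0.0007, 0.0011, 0.0049], [0.9, 2.7, 7.9])
```

```bash
python3 -m handwheel '[[[-0.001,0.0015,0.007],[1.4,4,0],1],[[-0.001,0.0015,0.007],[1.4,4,0],1],[[-0.001,0.0015,0.007],[1.4,4,0],1],[[-0.001,0.0015,0.007],[1.4,4,0],1],[[0,0,0],[0,0,0],1],[[0,0,0],[0,0,0],1],[[0,0,0],[0,0,0],1],[[0,0,0],[0,0,0],1],[[0,0,0],[0,0,0],1],[[0,0,0],[0,0,0],1]]';  python3 - <<'E'
from h import *
import plan
plan.st();p=snap('wrist','w4.png');print(pix(p,[551.2,-215.1,122]))
np.savez('w4.npz',**{k:p[k] for k in ['camera_matrix','rvec','tvec']})
plan.plan(551.2,-215.1,89,-1,8)
E
```

```text
t: 5.47
ee_pos: [552.6, -216.5, 140.4]
orientation: [3.139, -0.034, 0.007]
ft_force: [0.3, 0.2, 0.7]
width: 87.9
t 5.47 p [ 552.6 -216.5  140.4] yaw -1.23 zt [ 0.0043 -0.0022 -1.    ] F [0.3 0.2 0.7] M [-0.01 -0.1   0.04] w 87.9
[[307.39572118 304.53346929]]
max step 6.425650771466808 0.044727997724848256
([0.0003, -0.0005, -0.0005], [-0.2, -0.2, 6.4])
([0.0003, -0.0005, -0.0005], [-0.2, -0.2, 6.4])
([0.0003, -0.0005, -0.0005], [-0.2, -0.2, 6.4])
([0.0003, -0.0005, -0.0005], [-0.2, -0.2, 6.4])
([0.0003, -0.0005, -0.0005], [-0.2, -0.2, 6.4])
([0.0003, -0.0005, -0.0005], [-0.2, -0.2, 6.4])
([0.0003, -0.0005, -0.0005], [-0.2, -0.2, 6.4])
([0.0003, -0.0005, -0.0005], [-0.2, -0.2, 6.4])
```

View pics/w4.png

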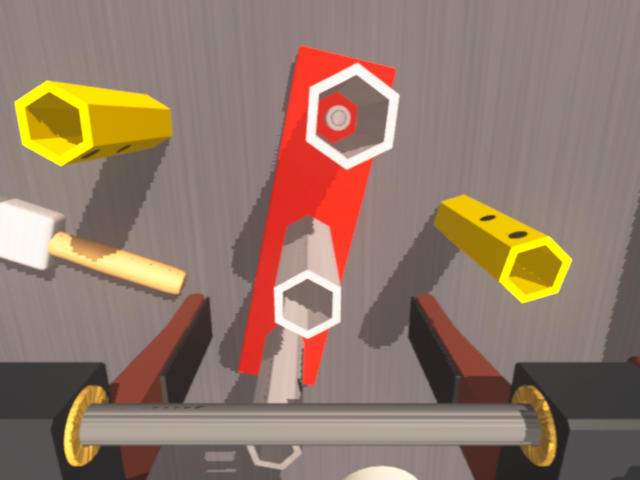

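```bash
python3 -m handwheel '[[[0.0003,-0.0005,0],[-0.2,-0.2,6.5],1],[[0.0003,-0.0005,0],[-0.2,-0.2,6.5],1],[[0.0003,-0.0005,0],[-0.2,-0.2,6.5],1],[[0.0003,-0.0005,0],[-0.2,-0.2,6.5],1],[[0.0003,-0.0005,0],[-0.2,-0.2,6.5],1],[[0.0003,-0.0005,0],[-0.2,-0.2,6.5],1],[[0.0003,-0.0005,0],[-0.2,-0.2,6],1],[[0,0,0],[0,0,3],1],[[0,0,0],[0,0,0],1],[[0,0,0],[0,0,0],1]]';  python3 plan.py 551.2 -215.1 89 -1 2
```

```text
t: 6.35
ee_pos: [550.0, -214.0, 85.1]
orientation: [-3.14, 0.033, 0.005]
ft_force: [0.5, -1.0, 0.7]
width: 88.0
t 6.35 p [ 550.  -214.    85.1] yaw -1.2 zt [-0.0029  0.0016 -1.    ] F [ 0.5 -1.   0.7] M [-0.05 -0.08  0.03] w 88.0
max step 2.1149125837182 0.13651008269079923
([-0.0008, 0.0014, -0.0017], [0.6, 0.5, -2.0])
([-0.0008, 0.0014, -0.0017], [0.6, 0.5, -2.0])
```

```bash
python3 -m handwheel '[[[-0.0008,0.0014,0.003],[0.6,0.5,-2],1],[[-0.0008,0.0014,0],[0.6,0.5,-2],1],[[0,0,0],[0,0,0],0],[[0,0,0],[0,0,0],0],[[0,0,0],[0,0,0],0],[[0,0,0],[0,0,0],0],[[0,0,0],[0,0,0],0],[[0,0,0],[0,0,0],0],[[0,0,0],[0,0,0],0],[[0,0,0],[0,0,0],0]]';  python3 plan.py 551.2 -215.1 165 -1 10
```

```text
t: 7.18
ee_pos: [552.6, -215.8, 91.5]
orientation: [3.14, -0.038, 0.006]
ft_force: [0.5, -0.5, 0.0]
width: 37.8
t 7.18 p [ 552.6 -215.8   91.5] yaw -1.39 zt [ 0.0035 -0.0016 -1.    ] F [ 0.5 -0.5  0. ] M [-0.01 -0.09  0.01] w 37.8
max step 7.350692372446079 0.04506779835599934
([0.0002, -0.0004, -0.0007], [-0.1, -0.1, -7.3])
([0.0002, -0.0004, -0.0007], [-0.1, -0.1, -7.3])
([0.0002, -0.0004, -0.0007], [-0.1, -0.1, -7.3])
([0.0002, -0.0004, -0.0007], [-0.1, -0.1, -7.3])
([0.0002, -0.0004, -0.0007], [-0.1, -0.1, -7.3])
([0.0002, -0.0004, -0.0007], [-0.1, -0.1, -7.3])
([0.0002, -0.0004, -0.0007], [-0.1, -0.1, -7.3])
([0.0002, -0.0004, -0.0007], [-0.1, -0.1, -7.3])
([0.0002, -0.0004, -0.0007], [-0.1, -0.1, -7.3])
([0.0002, -0.0004, -0.0007], [-0.1, -0.1, -7.3])
```

```bash
python3 -m handwheel '[[[0.0015,-0.003,0],[-0.8,-0.4,0],0],[[0,0,0],[0,0,0],0],[[0,0,0],[0,0,0],0],[[0,0,0],[0,0,0],0],[[0,0,0],[0,0,0],0],[[0,0,0],[0,0,0],0],[[0,0,0],[0,0,0],0],[[0,0,0],[0,0,0],0],[[0,0,0],[0,0,0],0],[[0,0,0],[0,0,0],0]]';  python3 plan.py 551.2 -215.1 165 -1 10
```

```text
t: 8.02
ee_pos: [551.6, -215.3, 91.5]
orientation: [-3.141, 0.038, -0.0]
ft_force: [0.3, -0.4, -0.0]
width: 30.2
t 8.02 p [ 551.6 -215.3   91.5] yaw -1.39 zt [ 0.e+00  2.e-04 -1.e+00] F [ 0.3 -0.4 -0. ] M [-0.07 -0.04  0.01] w 30.2
max step 7.353863533207202 0.039381965411358265
([-0.0, -0.0, -0.0007], [-0.0, -0.0, -7.4])
([-0.0, -0.0, -0.0007], [-0.0, -0.0, -7.4])
([-0.0, -0.0, -0.0007], [-0.0, -0.0, -7.4])
([-0.0, -0.0, -0.0007], [-0.0, -0.0, -7.4])
([-0.0, -0.0, -0.0007], [-0.0, -0.0, -7.4])
([-0.0, -0.0, -0.0007], [-0.0, -0.0, -7.4])
([-0.0, -0.0, -0.0007], [-0.0, -0.0, -7.4])
([-0.0, -0.0, -0.0007], [-0.0, -0.0, -7.4])
([-0.0, -0.0, -0.0007], [-0.0, -0.0, -7.4])
([-0.0, -0.0, -0.0007], [-0.0, -0.0, -7.4])
```

```bash
python3 -m handwheel '[[[0,0,0],[0,0,-6],0],[[0,0,0],[0,0,-14],0],[[0,0,0],[0,0,-16],0],[[0,0,0],[0,0,-16],0],[[0,0,0],[0,0,-16],0],[[0,0,0],[0,0,-16],0],[[0,0,0],[0,0,-16],0],[[0,0,0],[0,0,-16],0],[[0,0,0],[0,0,-12],0],[[0,0,0],[0,0,0],0]]';  python3 plan.py 516.1 158.1 215 4.7 12
```

```text
t: 8.85
ee_pos: [548.5, -214.0, 224.5]
orientation: [-3.138, 0.038, 0.013]
ft_force: [0.2, 0.1, -1.5]
width: 30.6
t 8.85 p [ 548.5 -214.   224.5] yaw -1.39 zt [-0.0082  0.0036 -1.    ] F [ 0.2  0.1 -1.5] M [-0.01 -0.11 -0.02] w 30.6
max step 31.13314482224537 0.509448573767502
([-0.0003, 0.0007, -0.0089], [-3.4, -30.9, 0.9])
([-0.0003, 0.0007, -0.0089], [-3.2, -31.0, 0.9])
([-0.0003, 0.0007, -0.0089], [-2.9, -31.0, 0.9])
([-0.0003, 0.0007, -0.0089], [-2.6, -31.0, 0.9])
([-0.0003, 0.0007, -0.0089], [-2.3, -31.0, 0.9])
([-0.0003, 0.0007, -0.0089], [-2.1, -31.1, 0.9])
([-0.0003, 0.0007, -0.0089], [-1.8, -31.1, 0.9])
([-0.0003, 0.0007, -0.0089], [-1.5, -31.1, 0.8])
([-0.0003, 0.0007, -0.0089], [-1.2, -31.1, 0.8])
([-0.0003, 0.0007, -0.0089], [-1.0, -31.1, 0.8])
([-0.0003, 0.0007, -0.0089], [-0.7, -31.1, 0.8])
([-0.0003, 0.0007, -0.0089], [-0.4, -31.1, 0.8])
```

```bash
python3 -m handwheel '[[[0,0.001,-0.009],[-3,-20,0],0],[[0,0.001,-0.009],[-3,-31,0],0],[[0,0.001,-0.009],[-3,-36,0],0],[[0,0.001,-0.009],[-3,-38,0],0],[[0,0.001,-0.009],[-2.5,-38,0],0],[[0,0.001,-0.009],[-2,-38,0],0],[[0,0.001,-0.009],[-2,-38,0],0],[[0,0.001,-0.009],[-2,-36,0],0],[[0,0.001,-0.009],[-1,-30,0],0],[[0,0,-0.009],[-1,-20,0],0]]';  python3 plan.py 516.1 158.1 165 4.7 7
```

```text
t: 9.68
ee_pos: [516.6, 118.9, 220.8]
orientation: [-3.139, -0.094, 0.003]
ft_force: [0.3, 0.0, -2.7]
width: 30.0
t 9.68 p [516.6 118.9 220.8] yaw 3.43 zt [-0.002   0.0014 -1.    ] F [ 0.3  0.  -2.7] M [-0.08 -0.04  0.01] w 30.0
max step 9.73802724256993 0.18269556474084542
([-0.0002, 0.0003, -0.0032], [0.3, -5.6, 8.0])
([-0.0002, 0.0003, -0.0032], [0.3, -5.6, 8.0])
([-0.0002, 0.0003, -0.0032], [0.3, -5.6, 8.0])
([-0.0002, 0.0003, -0.0032], [0.3, -5.6, 8.0])
([-0.0002, 0.0003, -0.0032], [0.3, -5.6, 8.0])
([-0.0002, 0.0003, -0.0032], [0.4, -5.6, 8.0])
([-0.0002, 0.0003, -0.0032], [0.4, -5.6, 8.0])
```

```bash
python3 -m handwheel '[[[0,0,-0.004],[0,-8,8],0],[[0,0,-0.004],[0,-6,9],0],[[0,0,-0.004],[0,-4,9],0],[[0,0,-0.004],[0,-3,9],0],[[0,0,-0.003],[0,-2,9],0],[[0,0,-0.003],[0,-1,7],0],[[0,0,0],[0,0,3],0],[[0,0,0],[0,0,0],0],[[0,0,0],[0,0,0],0],[[0,0,0],[0,0,0],0]]';  python3 - <<'E'
from h import *
import plan
plan.st();plan.plan(516.1,158.1,150,4.7,3)
p=snap('side','s1.png');a=cv2.imread('pics/s1.png');u,v=pix(p,[516,158,60])[0].astype(int);print(u,v)
cv2.imwrite('pics/s1z.png',cv2.resize(a[v-60:v+40,u-60:u+60],None,fx=6,fy=6,interpolation=cv2.INTER_CUBIC))
p=snap('wrist','w5.png');np.savez('w5.npz',**{k:p[k] for k in ['camera_matrix','rvec','tvec']})
print(pix(p,[[516.1,158.1,36],[516.1,158.1,62]]))
E
```

```text
t: 10.52
ee_pos: [512.0, 142.8, 156.7]
orientation: [3.138, 0.132, -0.015]
ft_force: [-0.2, 0.5, -1.1]
width: 30.1
t 10.52 p [512.  142.8 156.7] yaw 4.8 zt [-0.0094 -0.0012 -1.    ] F [-0.2  0.5 -1.1] M [-0.06 -0.09 -0.04] w 30.1
max step 5.7492458837090235 0.18489511014653803
([0.0001, 0.0032, 0.0006], [1.8, -5.0, 2.2])
([0.0001, 0.0032, 0.0006], [1.8, -5.0, 2.2])
([0.0001, 0.0032, 0.0006], [1.8, -5.0, 2.2])
271 277
[[319.43775003 222.484075  ]
 [320.01678543 232.50431086]]
```

View pics/s1z.png

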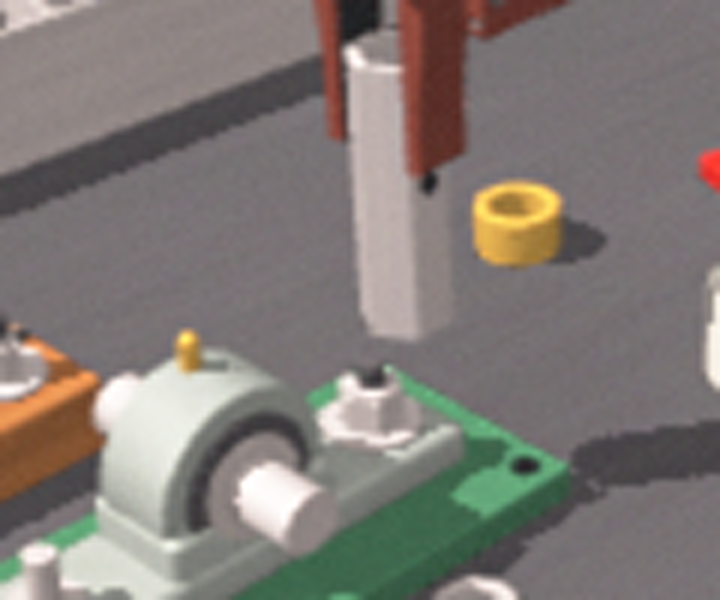

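View pics/w5.png

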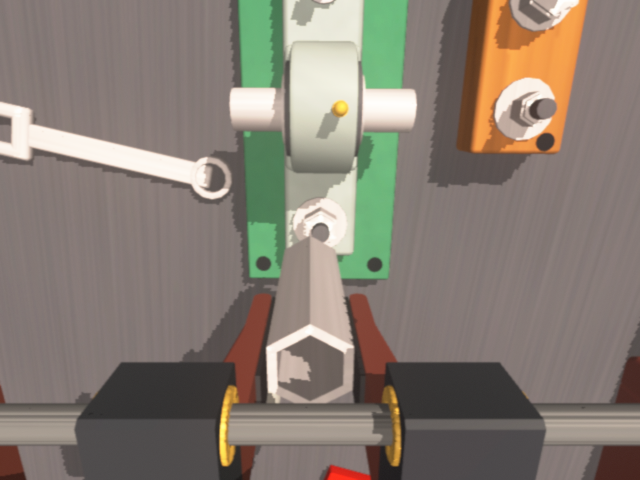

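```bash
python3 -m handwheel '[[[0,0.0032,0],[1.4,-5,1],0],[[0,0.0032,0],[1.4,-5,2],0],[[0,0.003,0],[1.4,-4,2],0],[[0,0,0],[0,0,0],0],[[0,0,0],[0,0,0],0],[[0,0,0],[0,0,0],0],[[0,0,0],[0,0,0],0],[[0,0,0],[0,0,0],0],[[0,0,0],[0,0,0],0],[[0,0,0],[0,0,0],0]]';  python3 - <<'E'
from h import *
import plan
plan.st();plan.plan(516.1,158.1,150,4.7,1)
p=snap('side','s2.png');a=cv2.imread('pics/s2.png');u,v=pix(p,[516,158,60])[0].astype(int);print(u,v)
cv2.imwrite('pics/s2z.png',cv2.resize(a[v-60:v+40,u-60:u+60],None,fx=6,fy=6,interpolation=cv2.INTER_CUBIC))
p=snap('wrist','w6.png');np.savez('w6.npz',**{k:p[k] for k in ['camera_matrix','rvec','tvec']})
E
```

```text
t: 11.45
ee_pos: [516.5, 159.5, 153.3]
orientation: [-3.138, -0.133, -0.008]
ft_force: [0.3, -1.0, -1.7]
width: 30.6
t 11.45 p [516.5 159.5 153.3] yaw 4.85 zt [ 5.e-03  9.e-04 -1.e+00] F [ 0.3 -1.  -1.7] M [-0.04 -0.04 -0.  ] w 30.6
max step 3.5802159583651445 0.3279018852707896
([-0.0004, -0.0051, 0.0026], [-0.5, 1.4, 3.3])
271 277
```

View pics/s2z.png

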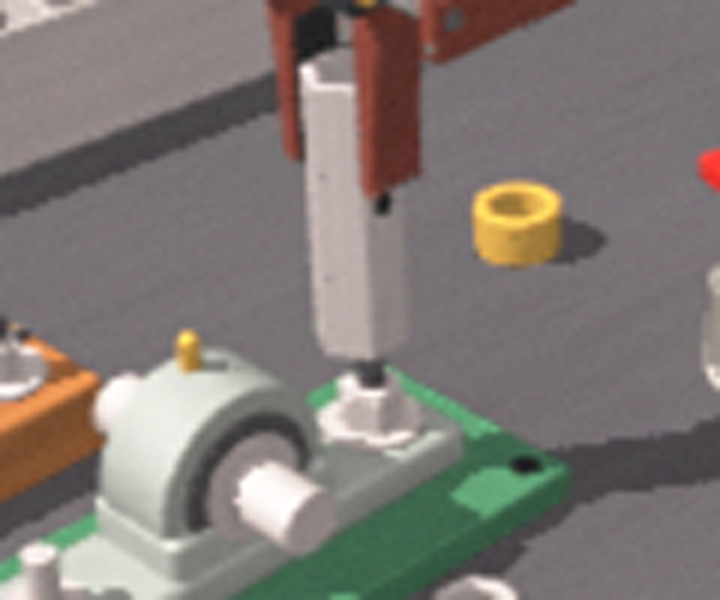

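View pics/w6.png

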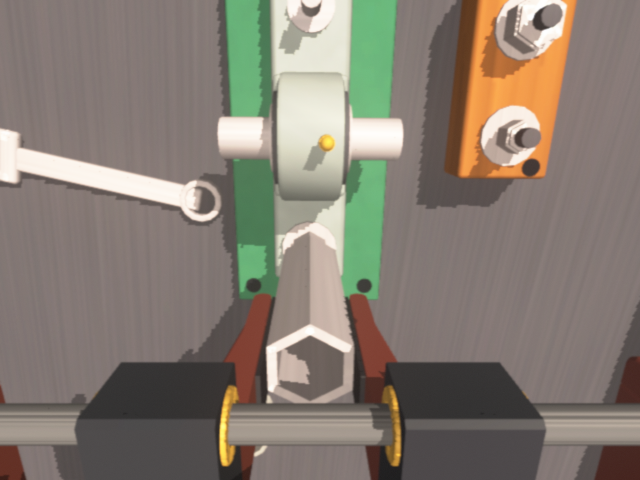

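```bash
python3 - <<'E'
from h import *
import plan
from scipy.spatial.transform import Rotation as Ro
o=ctrl.get_obs();R=Ro.from_rotvec(o['orientation']).as_matrix();P=np.array(o['ee_pos'])
np.set_printoptions(precision=1,suppress=True)
p=dict(np.load('w6.npz'))
p2=ctrl.get_image('side')
r=15.25/np.cos(np.pi/6)
a=cv2.imread('pics/w6.png');b=cv2.imread('pics/s2.png')
for zz in (-30.5,79.5):
    H=[P+R@np.array([r*np.cos(t),r*np.sin(t),zz]) for t in np.radians(30+60*np.arange(6))]
    print(pix(p,H).tolist())
    for im,q in ((a,p),(b,p2)):
        cv2.polylines(im,[np.round(pix(q,H)*16).astype(np.int32)],True,(0,0,255),1,cv2.LINE_AA,4)
cv2.imwrite('pics/o1.png',cv2.resize(np.hstack([a[200:420,220:400],cv2.resize(b[215:315,211:331],(264,220))]),None,fx=1.8,fy=1.8,interpolation=cv2.INTER_CUBIC))
plan.st()
E
```

```text
[[353.50132935786286, 389.94946605658936], [310.94088881739276, 410.3960265219763], [268.41315947618364, 389.9945301987341], [266.8370812469375, 346.8134287251499], [311.025215835783, 323.949295819263], [355.1610934724705, 346.77416781422966]]
[[335.0845483466265, 276.2594151425503], [310.3454635659743, 289.4297484079704], [285.6144508805386, 276.27452809657734], [285.08689801494927, 249.08837113619356], [310.3671235586096, 235.04090434468327], [335.63364754884043, 249.07563772721505]]
t 11.6 p [516.4 159.5 153.3] yaw 4.85 zt [ 0.  0. -1.] F [-0.2  0.7 -2. ] M [-0.1 -0.1  0. ] w 30.3
```

View pics/o1.png

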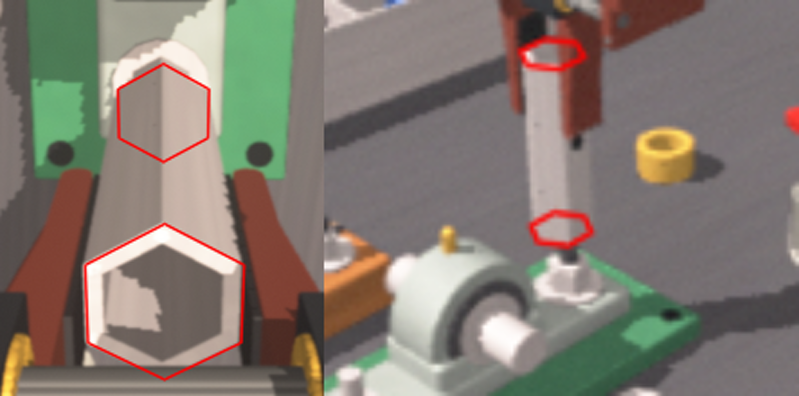

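```bash
python3 - <<'E'
from h import *
a=cv2.imread('pics/w6.png')
cv2.imwrite('pics/z7.png',cv2.resize(a[315:415,250:370],None,fx=6,fy=6,interpolation=cv2.INTER_CUBIC))
cv2.imwrite('pics/z8.png',cv2.resize(a[210:310,250:370],None,fx=6,fy=6,interpolation=cv2.INTER_CUBIC))
E
```

```text
(no output)
```

View pics/z7.png

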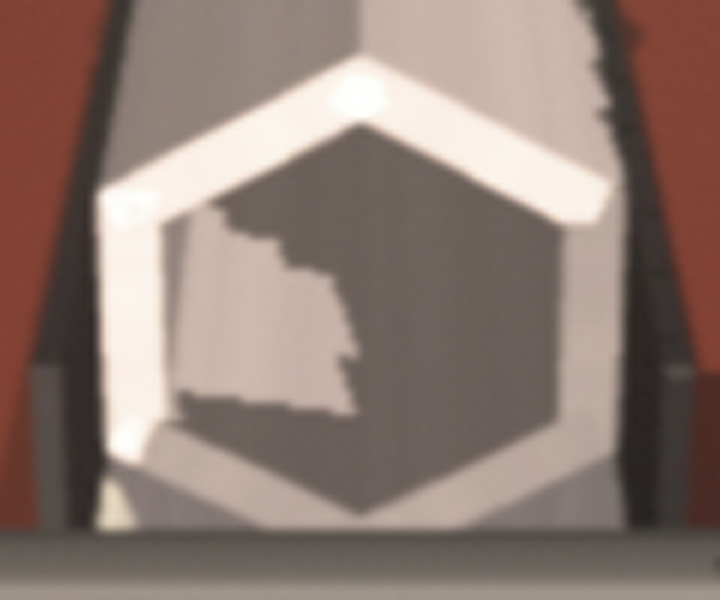

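View pics/z8.png

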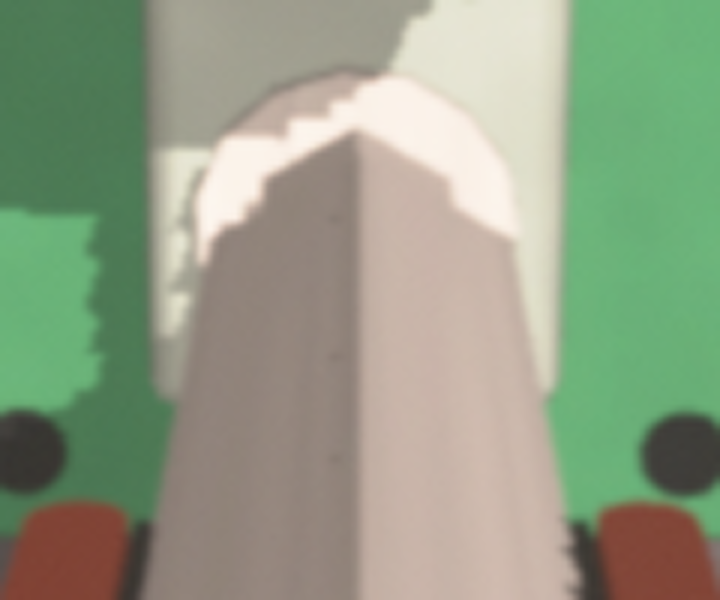

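```bash
python3 - <<'E'
from h import *
p=dict(np.load('w6.npz'));np.set_printoptions(precision=1,suppress=True)
t=np.radians(94.7)
print(pix(p,[[516.1+12.7*np.cos(t),158.1+12.7*np.sin(t),36],[516.1+19*np.cos(t),158.1+19*np.sin(t),36]]))
import plan;plan.st();plan.plan(516.1,158.1,140,4.7,1)
E
```

```text
[[308.7 228.9]
 [308.7 220. ]]
t 11.6 p [516.4 159.5 153.3] yaw 4.85 zt [ 0.  0. -1.] F [-0.2  0.7 -2. ] M [-0.1 -0.1  0. ] w 30.3
max step 13.37429376786597 0.328530470917496
([-0.0005, -0.0051, 0.0026], [-0.5, 1.4, 13.3])
```

```bash
python3 -m handwheel '[[[0,0,0.0026],[0,1.9,2],0],[[0,0,0],[0,0,2],0],[[0,0,0],[0,0,2],0],[[0,0,0],[0,0,2],0],[[0,0,0],[0,0,2],0],[[0,0,0],[0,0,1],0],[[0,0,0],[0,0,0],0],[[0,0,0],[0,0,0],0],[[0,0,0],[0,0,0],0],[[0,0,0],[0,0,0],0]]'; python3 plan.py 516.5 157.6 132 4.7 1
```

```text
t: 12.43
ee_pos: [516.5, 157.2, 140.7]
orientation: [-3.139, -0.128, -0.007]
ft_force: [-0.4, 0.6, -2.6]
width: 30.3
t 12.43 p [516.5 157.2 140.7] yaw 4.67 zt [ 4.3e-03  6.0e-04 -1.0e+00] F [-0.4  0.6 -2.6] M [-0.05 -0.1   0.  ] w 30.3
max step 8.671802883235062 0.25076207975708004
([-0.0003, -0.0043, -0.0006], [-0.0, -0.4, 8.7])
```

```bash
python3 -m handwheel '[[[0,-0.003,0],[0,-0.4,1.5],0],[[0,0,0],[0,0,1.5],0],[[0,0,0],[0,0,1.5],0],[[0,0,0],[0,0,1.5],0],[[0,0,0],[0,0,1.5],0],[[0,0,0],[0,0,1.5],0],[[0,0,0],[0,0,1.5],0],[[0,0,0],[0,0,1],0],[[0,0,0],[0,0,0],0],[[0,0,0],[0,0,0],0]]'; python3 plan.py 516.5 157.6 115.5 4.7 1
```

```text
t: 13.27
ee_pos: [516.6, 157.7, 128.0]
orientation: [-3.139, -0.128, -0.002]
ft_force: [0.1, -0.2, -2.0]
width: 30.6
t 13.27 p [516.6 157.7 128. ] yaw 4.67 zt [ 1.2e-03  4.0e-04 -1.0e+00] F [ 0.1 -0.2 -2. ] M [-0.03 -0.09 -0.02] w 30.6
max step 12.499379120293451 0.08072519612160471
([-0.0003, -0.0013, -0.0005], [-0.1, 0.1, 12.5])
```

```bash
python3 -m handwheel '[[[0,-0.001,0],[0,0,1.5],0],[[0,0,0],[0,0,1.5],0],[[0,0,0],[0,0,1.5],0],[[0,0,0],[0,0,1.5],0],[[0,0,0],[0,0,1.5],0],[[0,0,0],[0,0,1.5],0],[[0,0,0],[0,0,1.5],0],[[0,0,0],[0,0,1],0],[[0,0,0],[0,0,0.5],0],[[0,0,0],[0,0,0],0]]'; python3 plan.py 516.5 157.6 115.5 4.7 1
```

```text
t: 14.1
ee_pos: [516.9, 157.8, 115.5]
orientation: [-3.139, -0.128, -0.001]
ft_force: [0.1, -0.7, -2.0]
width: 30.6
t 14.1 p [516.9 157.8 115.5] yaw 4.67 zt [ 5.e-04  4.e-04 -1.e+00] F [ 0.1 -0.7 -2. ] M [-0.11 -0.02 -0.04] w 30.6
max step 0.42810493845855985 0.04936750740413947
([-0.0004, -0.0005, -0.0005], [-0.4, 0.1, -0.0])
```

```bash
python3 -m handwheel '[[[0,0,0],[-0.3,0,0.7],0],[[0,0,0],[0,0,0.7],0],[[0,0,0],[0,0,0.7],0],[[0,0,0],[0,0,0.5],0],[[0,0,0],[0,0,0.3],0],[[0,0,0],[0,0,0],0],[[0,0,0],[0,0,0],0],[[0,0,0],[0,0,0],0],[[0,0,0],[0,0,0],0],[[0,0,0],[0,0,0],0]]'; python3 - <<'E'
from h import *
import plan
plan.st()
p=snap('side','s3.png');a=cv2.imread('pics/s3.png');u,v=271,277
cv2.imwrite('pics/s3z.png',cv2.resize(a[v-60:v+40,u-60:u+60],None,fx=6,fy=6,interpolation=cv2.INTER_CUBIC))
E
```

```text
t: 14.93
ee_pos: [516.9, 157.7, 115.4]
orientation: [-3.139, -0.128, -0.002]
ft_force: [-1.0, 0.1, 1.6]
width: 30.2
t 14.93 p [516.9 157.7 115.4] yaw 4.67 zt [ 1.3e-03  5.0e-04 -1.0e+00] F [-1.   0.1  1.6] M [-0.12  0.2  -0.04] w 30.2
```

View pics/s3z.png

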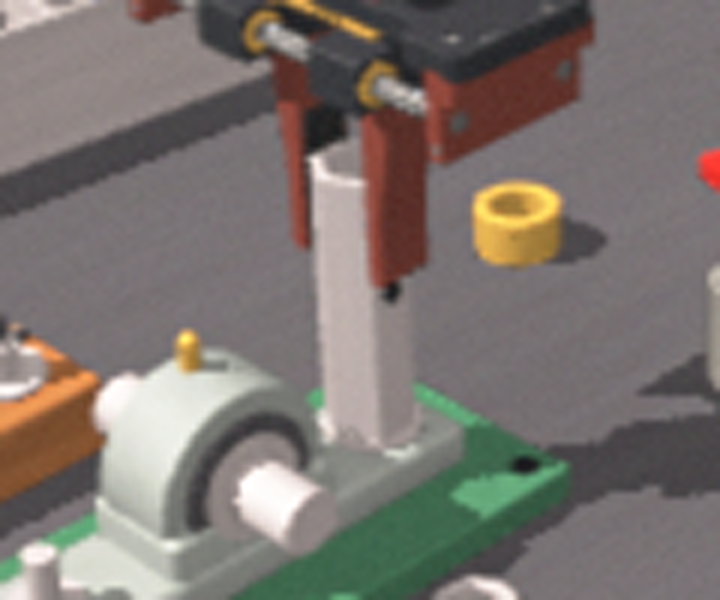

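```bash
python3 -m handwheel '[[[0,0,0],[-0.2,0,1],0],[[0,0,0],[0,0,1],0],[[0,0,0],[0,0,1],0],[[0,0,0],[0,0,1],0],[[0,0,0],[0,0,1],0],[[0,0,0],[0,0,1],0],[[0,0,0],[0,0,1],0],[[0,0,0],[0,0,1],0],[[0,0,0],[0,0,1],0],[[0,0,0],[0,0,1],0]]'; python3 - <<'E'
from h import *
import plan
np.set_printoptions(precision=1,suppress=True)
plan.st()
for n in ('side','top'):
    p=snap(n,n+'9.png')
    for q in ['middle_centre','small_centre','large_centre']:
        print(n,q,[(round(x['score'],2),w(p,x['position'])) for x in ctrl.spot_point(p,q)[:4]])
plan.st()
E
```

```text
t: 15.82
ee_pos: [516.9, 157.8, 115.3]
orientation: [-3.139, -0.128, -0.002]
ft_force: [-4.2, -1.8, 13.6]
width: 30.4
t 15.82 p [516.9 157.8 115.3] yaw 4.67 zt [ 0.  0. -1.] F [-4.2 -1.8 13.6] M [-0.4  1.  -0. ] w 30.4
side middle_centre [(0.97, array([ 442.9, -134.8,   56.1])), (0.87, array([517.2, 156.1,  87.4])), (0.67, array([ 662.5, -205.5,   55.8])), (0.35, array([358.6, 185. ,   1.3]))]
side small_centre [(0.96, array([ 530.6, -300.7,   70. ]))]
side large_centre [(0.93, array([ 568.9, -135.6,   66.2])), (0.19, array([511.8, 156.3,  37.8]))]
top middle_centre [(0.95, array([ 664. , -205.5,   53.9])), (0.79, array([ 446.2, -140.7,   55.1])), (0.73, array([ 534.2, -303.8,   10.5]))]
top small_centre [(0.67, array([ 535.3, -299.4,   64.6]))]
top large_centre [(0.67, array([ 570. , -135.1,   67. ]))]
t 16.22 p [517.  157.8 115.3] yaw 4.67 zt [ 0.  0. -1.] F [-4.  -0.9 12.8] M [-0.3  1.   0. ] w 30.3
```

View pics/side9.png

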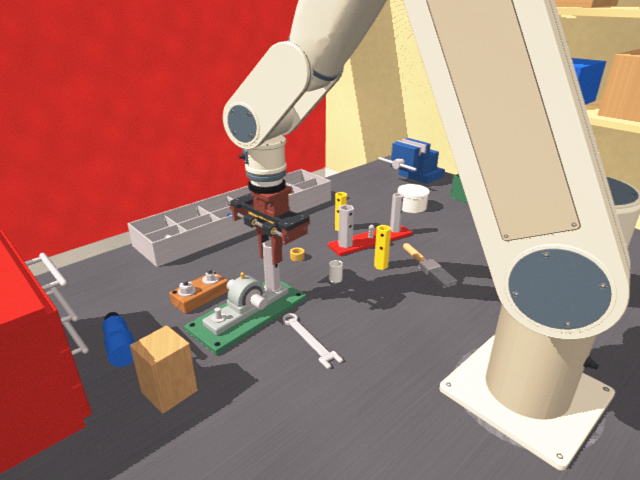

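View pics/top9.png

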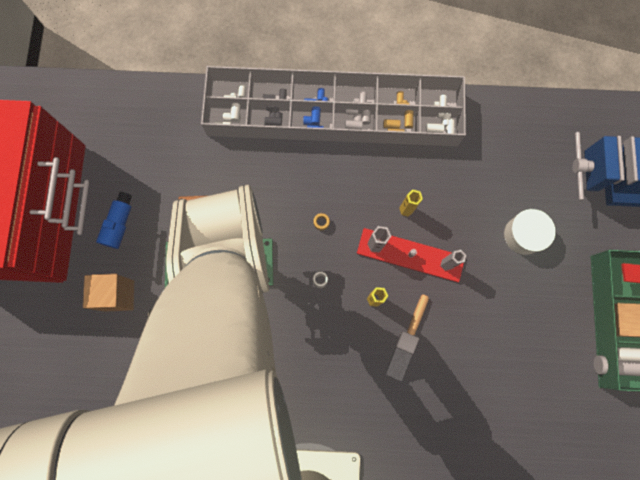

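```bash
python3 - <<'E'
from h import *
print(ctrl.close_job())
E
```

```text
the job is handed in; nothing more can be done
None
```

The middle socket (23.5 mm bore) fits. It is fully seated on the bearing foot's nut, still gripped, and the job is handed in at about 16 s of the 61 s allowed.

- **Choosing the socket:** I did not try all three. In the wrist camera the nut measured about 21.9 mm across flats, and the two spare nuts looked clearly smaller and larger. So I took only the middle socket from its peg; the small and large sockets stayed on theirs.
- **Seating:** It slid over the nut with no measurable resistance. It stopped at a tool height of 115.4 mm, where 115.5 mm was expected if its lower end was on the washer.
- **Final state:** It is held under about 13 N of push. The tool is vertical and at rest, the jaw opening is 30.3 mm, and the tool axis is within about 1 mm of where I measured the stud.
- **Final pictures:** The small and large sockets are upright on their pegs, and the bystanders I could see are unmoved. The arm hid part of the bench in the top view.

**Checks that were weak or disagreed:**
- I skipped a twist test for play, so the fit rests on the measured nut size and how it seated.
- A sideways force of about 4 N remained on the nut.
- The detector put the socket's centre about 4 mm lower than expected, which is its usual error.
- In the top view the arm hid the seated socket, so only the side view and the force readings confirm it there.

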